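Latch the guard gate of a flask station

TASK

The flask station's clear guard gate stands ajar. Lift the gate's latch bar by its red ball knob, swing the gate shut against its spring buffer with the bar raised over the keeper's front tooth, and let the bar drop into the keeper's notch so that the gate stays latched when you let go. The striker may sit a centimetre or so off its nominal place, so feel for its back wall and do not force or slam the bar against the keeper; leave the flask, the vial and the small beaker undisturbed.

Things in the scene. Friction and masses are not known exactly. Their poses are not given: they have to be found in the camera images.
- guard: Open-topped guard enclosure, fixed to the bench: aluminium base 210 x 270 x 8 mm, clear side and back walls up to 118 mm, front closed by the hinged gate. Origin: centre of the underside, on the bench. Its x axis points from the gate into the enclosure (away from the robot), y left, z up. Position and yaw vary.
- gate_hinge (a point): Point on the gate's upright hinge axis, at guard (-100, 112, 105) mm, near the left front corner. The gate hangs from it towards the right (guard -y when shut).
- gate (a joint): Gate angle, rad: 0 = square to the guard, positive = open towards the robot (clockwise from above). Limits -0.10, 1.2; damped hinge (1.2 N m s/rad). Panel 190 mm wide, top at z = 113 mm. Stays where left, but a spring plunger (80 N/m, 1.5 to 4 N, near the free edge) pushes it open from about 0.09 down. Latched, it stands between -0.075 and 0.075 depending on the striker.
- bar_pivot (a point): Point where the latch bar is pivoted on the gate's front face: in the gate's frame 50 mm along the gate from the hinge axis and 13 mm in front of it, at z = 105 mm. The pivot axis is the gate's normal.
- latch_bar (a joint): Bar angle about its pivot, rad: 0 = level, as seated on the notch floor; positive = free end up; about 0.09 on top of the keeper's tooth; 0.11 and up clears it; keep below 0.18 so that the striker's back wall still stops it. Damped pivot: let go, it sinks softly by itself at about 0.7 rad/s, to a stop at -0.05 (as at the start) if nothing carries it, so it need not be pressed down. 180 g.
- knob (a point): Centre of the red ball knob, 20 mm diameter, on a thin upright stem on the bar: on a level bar 120 mm along it from the pivot towards the free end and 46 mm above the pivot (z = 151 mm, 39 mm above the bar's top); turns with the bar about the pivot. Grasp it from above; the ball lets gate and bar turn between the fingers.
- bar_nose: Free end of the steel latch bar, the part that goes into the keeper: 8 mm thick, 14 mm high, 52 mm long, passing the gate's free edge. Origin 140 mm along the bar from the pivot, on the bar's mid line; the bar's end is 52 mm farther on.
- keeper_post: Aluminium post 16 x 16 mm, 130 mm tall, at the right front corner, with the steel striker (keeper) on its front; the bar must never bear on either harder than 25 N. Origin: centre of its foot, at guard (-72, -118, 8) mm. The striker is a U open upwards whose slot runs along guard y, 16 mm long, centred on the post's y. The bar slides on it almost without friction (0.05).
- flask: Conical glass flask 66 mm wide, 110 mm tall, standing loose on the base inside the guard; origin at the centre of its underside. Leave alone.
- vial: Small amber screw-cap vial with a blue cap, 23 mm diameter, 48 mm tall, standing on the bench in front of the station to the right; origin at the centre of its underside. Leave alone.
- small_beaker: Small clear beaker, 48 mm wide, 62 mm tall, standing on the bench right of the station; origin at the centre of its underside. Leave alone.
- notch_nominal (a point): Nominal centre of the notch floor, guard (-113, -118, 98) mm, under the level bar at gate angle 0. The real striker is set up to 14 mm from it, either way along guard x; not measured. Notch 12 mm wide; front tooth 6 mm thick, top 16 mm above the floor; back wall 6 mm thick, 36 mm high, stops a raised bar when the gate is pushed home.

How it is judged:
On the way, in this order (a step that is already met when the one before it is completed fails the run):
1. the latch bar is lifted while the gate is still open (value of joint latch_bar above 0.09 rad and value of joint gate above 0.12 rad), for 0.1 s.
2. the gate is swung nearly home, to the keeper, with the bar raised above the keeper's tooth (value of joint gate below 0.09 rad and value of joint latch_bar above 0.085 rad), for 0.05 s.
At the end, for the whole second after the job is handed in: The gate is shut (angle below 0.08 rad) and at rest, held by the latch bar, which lies level (within 0.02 rad) on the floor of the keeper's notch, behind the front tooth; the robot has let go (value of joint latch_bar between -0.02 and 0.02 rad and value of joint gate below 0.08 rad and velocity of joint gate between -0.05 and 0.05 rad/s and velocity of joint latch_bar between -0.1 and 0.1 rad/s); the robot touches nothing.
It fails at once if the bar is forced or slammed against the keeper (more than 25 N) (contact force between bar_nose and keeper_post above 25 N).
It fails at once if the flask is disturbed (moved more than 15 mm) (distance of flask from where it was at the start of the episode above 0.015 m).
It fails at once if the vial is disturbed (moved more than 15 mm) (distance of vial from where it was at the start of the episode above 0.015 m).
It fails at once if the small beaker is disturbed (moved more than 15 mm) (distance of small_beaker from where it was at the start of the episode above 0.015 m).
It also fails if it takes over 64 s, if anything falls off the work surface, if the arm or the gripper's body presses on something with over 40 N, if the wrist force passes 120 N, or if a joint passes its speed limit or range.

ROBOT

A 6-joint arm with a two-finger parallel gripper is mounted at the origin on a cart in front of the work surface, level with it; the furniture and walls round the work are solid. World frame = base frame: x ahead of the robot, y to its left, z up, the work surface at z = 0. Lengths are in m, angles in rad, forces in N, time in s.
With the tool pointing down it reaches from about 0.3 to 0.775 m from the base axis. Payload 14.6 kg.
Tool frame: the origin (TCP) lies at the centre of the arm's flange, where the gripper is bolted on; the fingertips stand 199 mm ahead of it and the grasp point (between the pads) lies ctrl.tcp_to_grasp ahead of it (ctrl.tcp_to_grasp is the distance from the TCP to the grasp point, in m); z points along the fingers, y is the line along which they close (so a half turn about z gives the same grasp; the last joint's range is limited). The gripper opens to 94 mm and grips with 3 to 60 N. Pads are 16 mm wide; open, the fingers measure 119 mm over their backs; the gripper's body (75 mm by 177 mm) begins 78 mm behind the grasp point.
Start: joints at [-1.302, 0.3, 1.521, -0, 1.321, -0.067], TCP at [0.181, -0.519, 0.405] pointing down, gripper open.
Joint ranges: [-3.03, 3.03], [-0.79, 2.21], [0.23, 2.52], [-1.04, 4.18], [0, 3.07], [-2.55, 2.55]. Speed limits (rad/s): [2.22, 2.22, 2.57, 3.14, 3.14, 3.14].

INTERFACE

Orientations are given as [roll, pitch, yaw] about the fixed x, y, z axes, in that order (R = Rz(yaw) Ry(pitch) Rx(roll)).
In Python, from station import ctrl gives the robot as it stands. The module is installed in compiled form; this text tells all that it offers.
- The arm moves only by the shell command python3 -m jog 'ROWS' [OPENING] [FORCE]. ROWS is JSON, a list of rows, each a list of 6 numbers: the shift along the tool's x, y, z in cm, then the turn, a rotation vector about the tool's x, y, z in rad. In form: [[tx, ty, tz, ax, ay, az], ...]. A call has 1 to 8 rows; each row is the pose to reach, as a shift and turn from the pose commanded when the call began, along the tool's axes at that moment; what a row does not reach only later rows make up. A row lasts 1/10 s, in which the tool goes at most 50 mm and 8.59 degrees, less where a joint would pass 70% of its speed; a pose out of reach is approached as far as the arm can. A call with a gripper value outside its range is refused whole. OPENING is the opening in per cent of the stroke, from 0 (shut) to 100 (fully open), set as the call begins (- or left out, the last holds). The fingers move at their own pace and stop on an object; FORCE is the grip in N (left out, the last holds). Time passes only in rows, so rows that repeat a pose let the fingers close. It gives the time, the measured TCP pose, the force, the opening and the grip force at its end, in the units of the state.
- ctrl.get_obs(): the state, without advancing time (a new reading comes with each control period).
- ctrl.camera(name): name is "side" or "top"; returns a dict with "img" (420x560x3 uint8, blue, green, red), "intrinsics" (3x3 intrinsics, pixels), "k1" (the pictures are not rectified: a ray, as slopes to the right and down, at radius r is drawn at 1 + k1 r^2 times it, then the intrinsics apply), "R" (3x3) and "t" (3): a world point X has camera coordinates R X + t. Camera axes: x right, y down, z forward; pixel columns grow to the right and rows downward; lengths in m; the calibration is good to about 2 mm. A picture is of the moment at which its call begins. There is no depth.
- ctrl.hand_in(): hands the job in; it is judged then, once.
The state is a dict: "time_s": time; "qpos": joint angles; "joint_vel": joint speeds; "tau": joint torques, N m; "ee_pos": TCP position; "eef_rot": TCP orientation; "force": force on the tool from outside, world axes, zero at the start; "moment": the same for the moment, N m; "grip_width": finger opening in m; "grip_force": force on a finger pad.
Only numpy, scipy, OpenCV 4.12 (cv2) and the standard library are available. Lean on these libraries where they do the work, as an engineer would, in place of code of your own. Each camera call takes 0.05 s, during which the arm holds its last target. There are 200 camera calls.

## Working session

There is one attempt and no reset: what is moved stays moved. The work goes in short steps, Python scripts to look and compute and a shell command to move; the robot and the scene stay as the last step left them, time stands still between calls to the robot, and variables do not carry over. Pictures are saved under pics/ and viewed, at most 10 in all, crops included, and the job is handed in when it is done.

```bash
mkdir -p pics
python3 - <<'E'
from station import ctrl
import cv2
for n in("side","top"):
    c=ctrl.camera(n); cv2.imwrite(f"pics/{n}0.png",c["img"]); print(n,c["intrinsics"],c["k1"],c["R"],c["t"])
o=ctrl.get_obs(); print(o, ctrl.tcp_to_grasp)
E
```

```text
side [[389.01383333   0.         275.21150928]
 [  0.         389.01383333 212.41333439]
 [  0.           0.           1.        ]] -0.09855368064157242 [[ 0.8053989  -0.59271372 -0.00480227]
 [-0.40882319 -0.54961959 -0.7285478 ]
 [ 0.42918086  0.58873488 -0.68497813]] [-0.51393996  0.31549611  0.65384828]
top [[390.47190797   0.         278.7035174 ]
 [  0.         390.47190797 204.64776495]
 [  0.           0.           1.        ]] -0.07256138773769824 [[-0.01722437 -0.99916809 -0.03696561]
 [-0.98164289  0.02392278 -0.18922194]
 [ 0.18994885  0.0330278  -0.9812383 ]] [0.02667386 0.6119333  0.83482645]
{'time_s': 0.1, 'qpos': array([-1.30158165e+00,  3.00430272e-01,  1.52154311e+00, -3.70030830e-06,
        1.32071462e+00, -6.66051615e-02]), 'joint_vel': array([ 0.00072204, -0.00132622, -0.00196084, -0.00057413, -0.00017767,
       -0.00014845]), 'tau': array([ 1.34997339e-03, -5.32644582e+01, -3.53282332e+01,  7.09121092e-02,
        2.34559318e-02, -8.16697707e-05]), 'ee_pos': array([ 0.18123439, -0.51924755,  0.40412467]), 'eef_rot': array([-3.14049950e+00, -6.93255947e-05,  3.35820721e-01]), 'force': array([ 0.32609272, -1.09015668, -0.2807777 ]), 'moment': array([-0.02141477,  0.02131209,  0.00969903]), 'grip_force': 0.0, 'grip_width': 0.09406407575844884} 0.1804
```

View pics/side0.png

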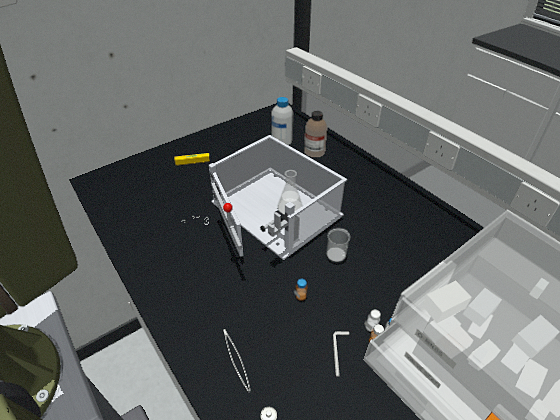

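View pics/top0.png

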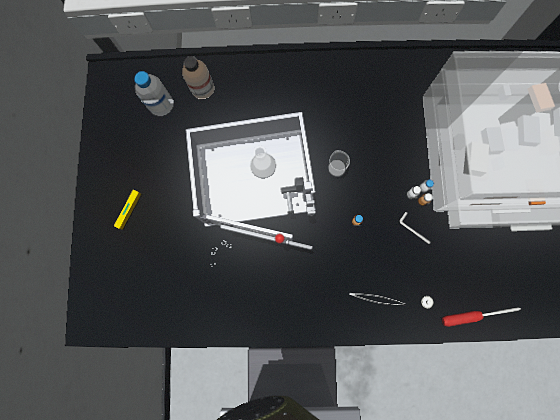

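The side view shows the knob at (228,208), with the gate ajar and the keeper post near (290,228). In the top view the knob is at (280,238), the gate runs from (203,215) to (292,238), and the post is near (298,195). I'll enlarge both views.

```bash
cat > h.py <<'E'
from station import ctrl
import numpy as np, cv2
from scipy.optimize import least_squares
def dist(c): return np.array([c["k1"],0,0,0,0.])
def proj(c,X):
    return cv2.projectPoints(np.asarray(X,float).reshape(-1,3),cv2.Rodrigues(c["R"])[0],c["t"],c["intrinsics"],dist(c))[0].reshape(-1,2)
def red(c):
    b,g,r=[c["img"][...,i].astype(float) for i in range(3)]
    m=((r>110)&(g<0.45*r)&(b<0.45*r)).astype(np.uint8)
    n,l,s,ce=cv2.connectedComponentsWithStats(m)
    return [(ce[i].round(2),s[i,4]) for i in range(1,n) if s[i,4]>15]
def tri(cs,ps):
    return least_squares(lambda X:np.concatenate([proj(c,X)[0]-p for c,p in zip(cs,ps)]),[.5,0,.1])
E
python3 - <<'E'
from h import *
S=ctrl.camera("side");T=ctrl.camera("top")
print(red(S),red(T))
a=cv2.resize(S["img"][130:270,200:360],None,fx=5,fy=4.2857,interpolation=cv2.INTER_CUBIC); cv2.imwrite("pics/sc.png",cv2.resize(S["img"][130:262,195:360],None,fx=4.5,fy=4.5,interpolation=cv2.INTER_CUBIC))
cv2.imwrite("pics/tc.png",cv2.resize(T["img"][105:255,180:355],None,fx=4,fy=4,interpolation=cv2.INTER_CUBIC))
E
```

```text
[(array([227.13, 206.67]), np.int32(60))] [(array([279.19, 237.97]), np.int32(62)), (array([462.5 , 318.29]), np.int32(388))]
```

View pics/sc.png

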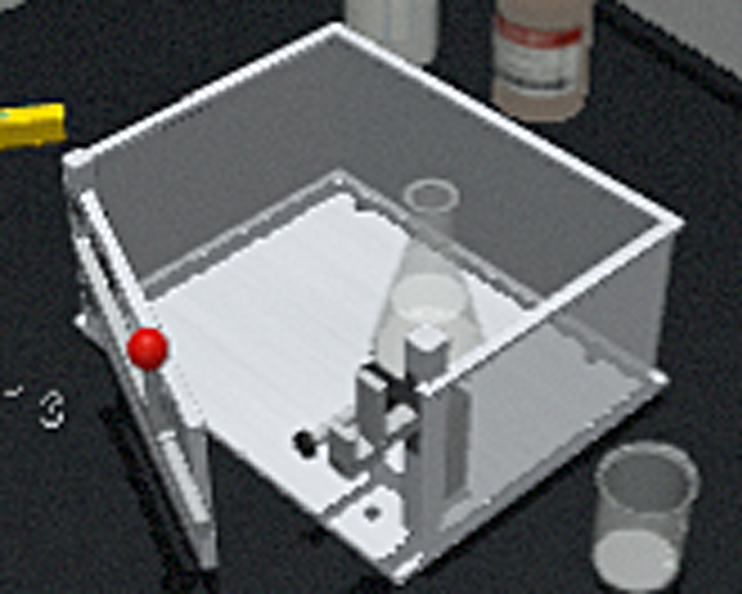

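View pics/tc.png

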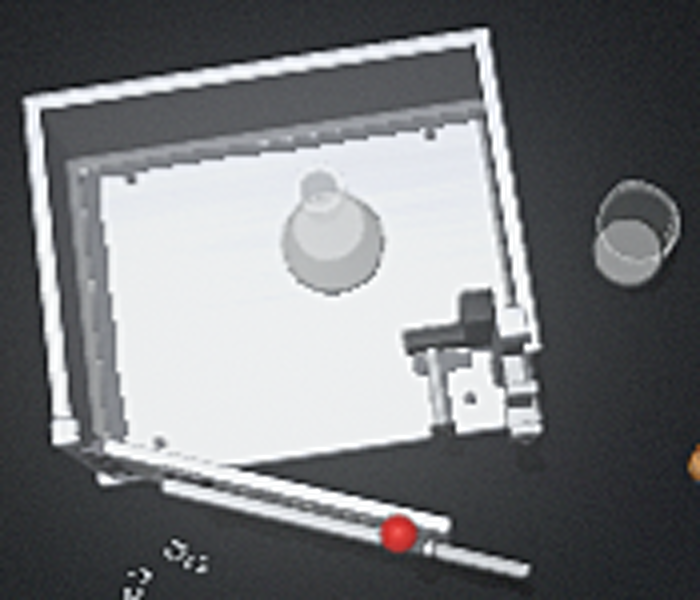

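The crops show the guard corners, post top, flask, striker (top crop near (520,390)), and the gate with the bar end at (527,570) in the top crop. I'll fit the guard pose and gate angle.

```bash
cat > fit.py <<'E'
from h import *
def G(p,X):
    x,y,w=p[:3];c,s=np.cos(w),np.sin(w);X=np.atleast_2d(X)/1000.
    return np.c_[x+c*X[:,0]-s*X[:,1],y+s*X[:,0]+c*X[:,1],X[:,2]]
def gate(g,a,f,z): # along, in front (mm) -> guard; g>0 clockwise seen from above, free end towards -x
    d=np.array([-np.sin(g),-np.cos(g)]);n=np.array([-np.cos(g),np.sin(g)])
    q=np.array([-100,112])+a*d+f*n
    return [q[0],q[1],z]
def knob(g,b): return gate(g,50+120*np.cos(b)-46*np.sin(b),13,105+46*np.cos(b)+120*np.sin(b))
def barend(g,b): return gate(g,50+192*np.cos(b),13,105+192*np.sin(b)+7)
E
python3 - <<'E'
from fit import *
S=ctrl.camera("side");T=ctrl.camera("top")
ks,kt=red(S)[0][0],red(T)[0][0]
r=tri([S,T],[ks,kt]);print("knob",r.x,r.fun)
s=lambda u,v:np.array([195+u/4.5,130+v/4.5]); t=lambda u,v:np.array([180+u/4,105+v/4])
def pts(p):
    g=p[3]
    return [("S",[105,135,118],s(337,22)),("S",[105,-135,118],s(683,222)),("T",[105,135,118],t(24,98)),("T",[105,-135,118],t(490,28)),
     ("S",[-72,-118,138],s(428,338)),("S",[-105,-135,0],s(400,583)),
     ("S",knob(g,-.05),ks),("T",knob(g,-.05),kt),("T",barend(g,-.05),t(527,570))]
def res(p):return np.concatenate([proj(S if n=="S" else T,G(p,X))[0]-u for n,X,u in pts(p)])
f=least_squares(res,[.5,0,0,.3],loss="soft_l1");print(f.x);print(res(f.x).reshape(-1,2).round(1))
p=f.x;print("knob model",G(p,knob(p[3],-.05)),"hinge",G(p,[-100,112,105]))
for g,b in((p[3],.14),(.1,.14),(0,.14),(0,0)):print(g,b,G(p,knob(g,b)))
for n,X in(("vialT",(356.5,219)),):pass
E
```

```text
knob [0.52668289 0.01130971 0.14461882] [ 0.04399578 -0.01053327 -0.0162707   0.04243064]
[0.69321852 0.07458099 0.11878157 0.36457266]
[[-0.7 -1.4]
 [ 1.4 -0.4]
 [-1.3 -1.2]
 [ 0.8 -1. ]
 [-1.5 -0.9]
 [-1.6  0.9]
 [ 0.1  0.3]
 [ 0.6  0.3]
 [ 0.6  0.1]]
knob model [[0.52615363 0.01012962 0.14494501]] hinge [[0.58065087 0.17394157 0.105     ]]
0.36457265815914053 0.14 [[0.52852412 0.01957896 0.16729511]]
0.1 0.14 [[0.57070324 0.01131913 0.16729511]]
0 0.14 [[0.58698809 0.01113846 0.16729511]]
0 0 [[0.58788788 0.0035989  0.151     ]]
```

```bash
python3 -m jog '[[3,-2.4,0,0,0,-0.14],[6,-4.8,0,0,0,-0.28],[9,-7.2,0,0,0,-0.42],[12,-9.6,0,0,0,-0.56],[15,-12,0,0,0,-0.7],[18,-14.4,0,0,0,-0.84],[21,-16.8,0,0,0,-0.98],[25,-19.3,0,0,0,-1.12]]' 45
python3 -c "
from station import ctrl
o=ctrl.get_obs();print(o['ee_pos'],o['eef_rot'],o['qpos'])"
```

```text
time_s: 1.1
ee_pos: [0.3539, -0.2534, 0.4049]
eef_rot: [3.141, 0.0, 1.461]
force: [0.9, -0.3, -0.2]
grip_width: 0.0423
grip_force: 0.0
[ 0.35386787 -0.25341153  0.40485527] [3.14124479e+00 3.96168140e-04 1.46058342e+00] [-7.05630144e-01  4.05529637e-02  1.82409461e+00 -1.38868216e-04
  1.27643490e+00 -5.95377054e-01]
```

```bash
python3 -m jog '[[3.6,1.8,0,0,0,-0.02],[7.2,3.6,0,0,0,-0.04],[10.8,5.4,0,0,0,-0.06],[14.4,7.2,0,0,0,-0.06],[18,9,0,0,0,-0.06],[22,11,0,0,0,-0.06],[25.5,12.8,0,0,0,-0.06],[28.3,14.1,0,0,0,-0.06]]'
python3 -m jog '[[0,0,0.5,0,0,0],[0,0,1.5,0,0,0],[0,0,1.5,0,0,0]]'
python3 - <<'E'
from fit import *
o=ctrl.get_obs();print(o['ee_pos'],o['eef_rot'],o['force'])
S=ctrl.camera("side");T=ctrl.camera("top");print(red(S),red(T))
cv2.imwrite("pics/s1.png",cv2.resize(S["img"][100:262,155:360],None,fx=3.6,fy=3.6,interpolation=cv2.INTER_CUBIC))
E
```

```text
time_s: 1.9
ee_pos: [0.5271, 0.0123, 0.4045]
eef_rot: [-3.142, -0.0, 1.517]
force: [0.2, 0.6, -1.1]
grip_width: 0.0426
grip_force: 0.0
time_s: 2.2
ee_pos: [0.5257, 0.0096, 0.388]
eef_rot: [-3.139, 0.0, 1.515]
force: [-0.5, -0.9, 0.0]
grip_width: 0.0422
grip_force: 0.0
[0.52573516 0.00960145 0.38798843] [-3.13897087e+00  1.44327039e-04  1.51514750e+00] [-0.51902673 -0.85250002  0.00267233]
[(array([226.8, 207.3]), np.int32(50))] [(array([462.53, 318.27]), np.int32(391))]
```

View pics/s1.png

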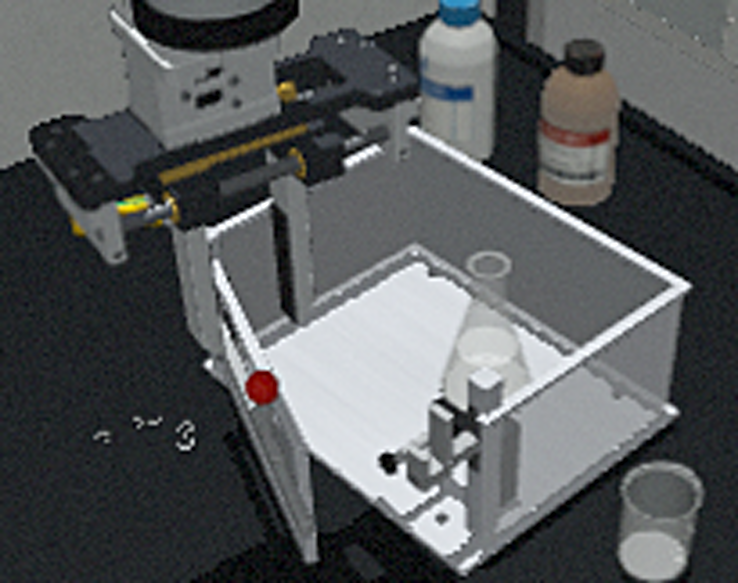

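The fingers straddle the knob at about crop (262,387), still about 60 mm above it. I'll descend and grip.

```bash
python3 -m jog '[[0,0,2,0,0,0],[0,0,4,0,0,0],[0,0,5.5,0,0,0],[0,0,6.2,0,0,0],[0,0,6.2,0,0,0]]'
python3 -m jog '[[0,0,0,0,0,0],[0,0,0,0,0,0],[0,0,0,0,0,0],[0,0,0,0,0,0],[0,0,0,0,0,0],[0,0,0,0,0,0]]' 0 12
python3 -c "
from h import *
S=ctrl.camera('side');T=ctrl.camera('top');print(red(S),red(T))"
```

```text
time_s: 2.8
ee_pos: [0.5261, 0.0098, 0.3274]
eef_rot: [-3.141, 0.0, 1.515]
force: [0.6, -0.2, 0.9]
grip_width: 0.0425
grip_force: 0.0
time_s: 3.4
ee_pos: [0.5263, 0.0103, 0.3281]
eef_rot: [3.141, -0.0, 1.516]
force: [0.3, -0.5, 4.3]
grip_width: 0.0191
grip_force: 12.0
[(array([227.74, 207.23]), np.int32(43))] [(array([462.49, 318.29]), np.int32(390))]
```

```bash
python3 -m jog '[[0.2,0.04,-0.5,0,0,0],[0.4,0.08,-1.0,0,0,0],[0.65,0.13,-1.5,0,0,0],[0.85,0.17,-2.0,0,0,0],[0.95,0.19,-2.25,0,0,0],[0.95,0.19,-2.25,0,0,0],[0.95,0.19,-2.25,0,0,0]]'
python3 - <<'E'
from fit import *
o=ctrl.get_obs();print(o['ee_pos'],o['eef_rot'],o['force'])
S=ctrl.camera("side");T=ctrl.camera("top");print(red(S),red(T))
p=[0.69321852,0.07458099,0.11878157];print(proj(S,G(p,knob(.3646,.14))),proj(S,G(p,knob(.3646,-.05))))
cv2.imwrite("pics/s2.png",cv2.resize(S["img"][130:262,195:360],None,fx=4.5,fy=4.5,interpolation=cv2.INTER_CUBIC))
E
```

```text
time_s: 4.2
ee_pos: [0.5287, 0.0199, 0.35]
eef_rot: [3.141, -0.0, 1.516]
force: [0.5, 2.4, -2.8]
grip_width: 0.0189
grip_force: 12.0
[0.52865149 0.01986519 0.35004228] [ 3.14140835e+00 -3.85848806e-04  1.51601792e+00] [ 0.52810998  2.36293398 -2.75494056]
[(array([225.2, 196.2]), np.int32(44))] [(array([462.53, 318.27]), np.int32(391))]
[[224.93715492 195.82525478]] [[227.35580501 207.09161288]]
```

View pics/s2.png

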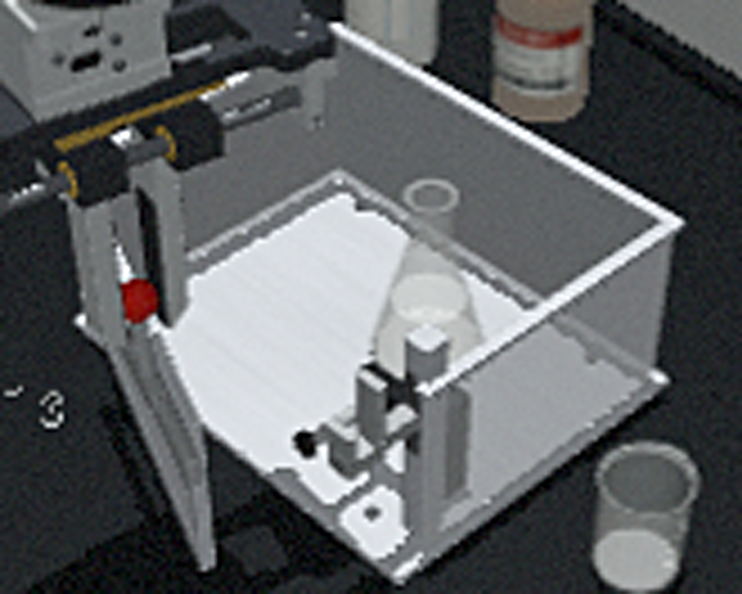

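Run:
```python
from fit import *
p=[0.69321852,0.07458099,0.11878157]
S=ctrl.camera("side");T=ctrl.camera("top")
for o in(-14,-7,0,7,14):
    P=G(p,[[-104+o,-118,134],[-122+o,-118,114],[-72,-118,138]])
    print(o,((proj(S,P)-[195,130])*4.5).round(),((proj(T,P)-[180,105])*4).round())
k0=G(p,knob(.365,.14))[0]
y=1.516;x_=np.array([np.cos(y),np.sin(y)]);y_=np.array([np.sin(y),-np.cos(y)])
for g in np.arange(.34,-.09,-.02):
    d=(G(p,knob(g,.14))[0]-k0)[:2]*100;print(round(g,2),round(d@x_,2),round(d@y_,2))
```

```text
-14 [[348. 388.]
 [319. 439.]
 [421. 334.]] [[525. 410.]
 [529. 450.]
 [512. 323.]]
-7 [[359. 381.]
 [330. 432.]
 [421. 334.]] [[523. 397.]
 [527. 437.]
 [512. 323.]]
0 [[371. 373.]
 [342. 424.]
 [421. 334.]] [[521. 384.]
 [525. 424.]
 [512. 323.]]
7 [[382. 366.]
 [353. 417.]
 [421. 334.]] [[519. 371.]
 [523. 411.]
 [512. 323.]]
14 [[393. 359.]
 [364. 409.]
 [421. 334.]] [[517. 358.]
 [521. 399.]
 [512. 323.]]
0.34 -0.1 0.39
0.32 -0.18 0.71
0.3 -0.25 1.03
0.28 -0.31 1.35
0.26 -0.37 1.67
0.24 -0.42 1.99
0.22 -0.47 2.31
0.2 -0.5 2.64
0.18 -0.54 2.96
0.16 -0.56 3.29
0.14 -0.58 3.61
0.12 -0.59 3.94
0.1 -0.6 4.26
0.08 -0.59 4.59
0.06 -0.59 4.92
0.04 -0.57 5.24
0.02 -0.55 5.57
-0.0 -0.52 5.89
-0.02 -0.49 6.21
-0.04 -0.45 6.54
-0.06 -0.4 6.86
-0.08 -0.35 7.18
```

```bash
python3 -m jog '[[-0.1,0.4,0,0,0,0],[-0.2,0.8,0,0,0,0],[-0.3,1.3,0,0,0,0],[-0.39,1.8,0,0,0,0],[-0.47,2.3,0,0,0,0],[-0.52,2.75,0,0,0,0],[-0.56,3.2,0,0,0,0],[-0.58,3.6,0,0,0,0]]'
python3 -m jog '[[-0.01,0.33,0,0,0,0],[-0.02,0.65,0,0,0,0],[-0.01,0.98,0,0,0,0],[-0.01,1.31,0,0,0,0],[-0.01,1.31,0,0,0,0],[-0.01,1.31,0,0,0,0]]'
python3 - <<'E'
from fit import *
p=[0.69321852,0.07458099,0.11878157]
o=ctrl.get_obs();print(o['ee_pos'],o['force'])
S=ctrl.camera("side");T=ctrl.camera("top");print(red(S),proj(S,G(p,knob(.06,.14))))
cv2.imwrite("pics/s3.png",cv2.resize(S["img"][150:260,200:340],None,fx=5.4,fy=5.4,interpolation=cv2.INTER_CUBIC))
E
```

```text
time_s: 5.2
ee_pos: [0.5647, 0.0117, 0.3502]
eef_rot: [3.141, 0.0, 1.516]
force: [-3.0, -4.5, 0.1]
grip_width: 0.0189
grip_force: 12.0
time_s: 5.8
ee_pos: [0.5774, 0.0109, 0.3502]
eef_rot: [3.141, 0.0, 1.516]
force: [-2.3, -4.9, 1.9]
grip_width: 0.0189
grip_force: 12.0
[0.57743785 0.01094422 0.35022469] [-2.34084329 -4.90444733  1.91710354]
[(array([248.3 , 188.98]), np.int32(43))] [[247.58209821 188.68631676]]
```

View pics/s3.png

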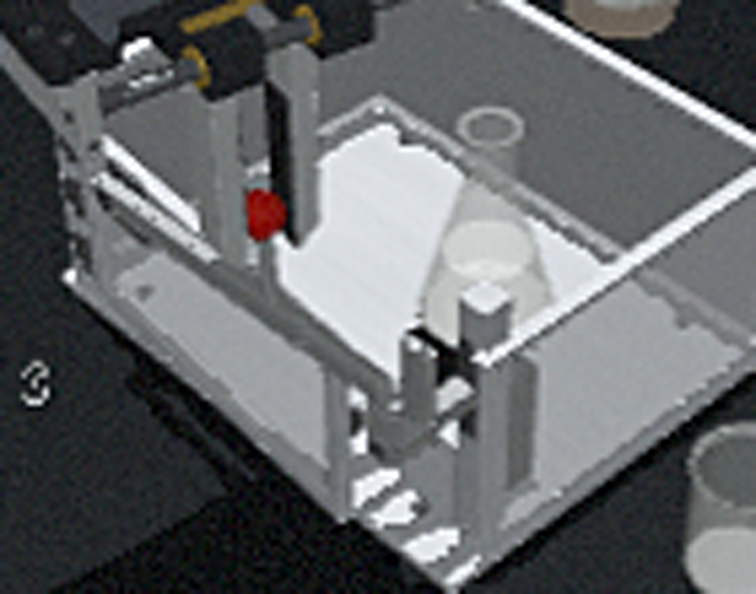

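The raised bar is over the tooth and its nose is near the back wall at about crop (415,370). Next I'll feel forward in small steps.

```bash
for i in 1; do python3 -m jog '[[-0.02,0.08,0,0,0,0],[-0.05,0.16,0,0,0,0],[-0.05,0.24,0,0,0,0],[-0.05,0.24,0,0,0,0],[-0.05,0.24,0,0,0,0]]'; done
```

```text
time_s: 6.4
ee_pos: [0.5797, 0.0105, 0.3501]
eef_rot: [3.142, -0.0, 1.516]
force: [-3.6, -3.2, -0.1]
grip_width: 0.0191
grip_force: 12.0
```

```bash
python3 -m jog '[[0,0.08,0,0,0,0],[0,0.16,0,0,0,0],[0,0.16,0,0,0,0],[0,0.16,0,0,0,0]]'
```

```text
time_s: 6.8
ee_pos: [0.5813, 0.0104, 0.3501]
eef_rot: [3.141, -0.0, 1.516]
force: [-2.1, -1.2, 0.0]
grip_width: 0.019
grip_force: 12.0
```

```bash
python3 -m jog '[[0,0.08,0,0,0,0],[0,0.12,0,0,0,0],[0,0.12,0,0,0,0],[0,0.12,0,0,0,0]]'
```

```text
time_s: 7.2
ee_pos: [0.5825, 0.0103, 0.3501]
eef_rot: [-3.142, -0.0, 1.516]
force: [-3.3, -0.1, -1.2]
grip_width: 0.0191
grip_force: 12.0
```

```bash
python3 -m jog '[[0,0.06,0,0,0,0],[0,0.12,0,0,0,0],[0,0.12,0,0,0,0],[0,0.12,0,0,0,0]]'
```

```text
time_s: 7.6
ee_pos: [0.5837, 0.0102, 0.3502]
eef_rot: [3.141, -0.0, 1.516]
force: [-1.9, -0.4, -1.8]
grip_width: 0.0188
grip_force: 12.0
```

```bash
python3 -m jog '[[0,0.05,0,0,0,0],[0,0.1,0,0,0,0],[0,0.1,0,0,0,0],[0,0.1,0,0,0,0]]'
```

```text
time_s: 8.0
ee_pos: [0.5847, 0.0102, 0.3501]
eef_rot: [3.142, -0.0, 1.516]
force: [-3.6, -0.5, -1.5]
grip_width: 0.0192
grip_force: 12.0
```

```bash
python3 -m jog '[[0,0.04,0,0,0,0],[0,0.08,0,0,0,0],[0,0.08,0,0,0,0],[0,0.08,0,0,0,0]]'
```

```text
time_s: 8.4
ee_pos: [0.5855, 0.0101, 0.3502]
eef_rot: [3.141, -0.0, 1.516]
force: [-4.6, 0.1, -2.3]
grip_width: 0.0189
grip_force: 12.0
```

```bash
python3 -m jog '[[0,0.04,0,0,0,0],[0,0.08,0,0,0,0],[0,0.08,0,0,0,0],[0,0.08,0,0,0,0]]'
```

```text
time_s: 8.8
ee_pos: [0.5863, 0.0101, 0.3501]
eef_rot: [3.142, -0.0, 1.516]
force: [-3.4, -0.6, -1.3]
grip_width: 0.0189
grip_force: 12.0
```

```bash
python3 -m jog '[[0,0.04,0,0,0,0],[0,0.07,0,0,0,0],[0,0.07,0,0,0,0],[0,0.07,0,0,0,0]]'
```

```text
time_s: 9.2
ee_pos: [0.587, 0.0101, 0.3501]
eef_rot: [-3.142, -0.0, 1.516]
force: [-4.2, 0.4, -2.4]
grip_width: 0.0188
grip_force: 12.0
```

```bash
python3 -m jog '[[0,0.04,0,0,0,0],[0,0.07,0,0,0,0],[0,0.07,0,0,0,0],[0,0.07,0,0,0,0]]'
python3 - <<'E'
from fit import *
S=ctrl.camera("side");T=ctrl.camera("top")
p=[0.69321852,0.07458099,0.11878157]
print(red(S),[proj(S,G(p,knob(g,.14)))for g in(.02,0,-.02)])
a=cv2.resize(S["img"][180:240,240:320],None,fx=5,fy=5,interpolation=cv2.INTER_CUBIC)
b=cv2.resize(T["img"][165:225,255:335],None,fx=5,fy=5,interpolation=cv2.INTER_CUBIC)
cv2.imwrite("pics/s4.png",np.hstack([a,b]))
E
```

```text
time_s: 9.6
ee_pos: [0.5877, 0.01, 0.3501]
eef_rot: [-3.142, -0.0, 1.516]
force: [-5.0, 1.2, -1.5]
grip_width: 0.0187
grip_force: 12.0
[(array([252.55, 187.15]), np.int32(40))] [array([[250.24159823, 187.46971809]]), array([[251.53759976, 186.84060256]]), array([[252.81030326, 186.19816653]])]
```

View pics/s4.png

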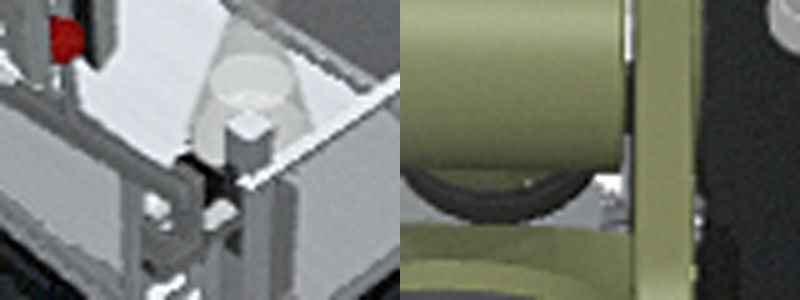

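The bar nose at left crop (185,185) stands right in front of the back wall; the arm hides the top view. I'll keep feeling forward.

```bash
python3 -m jog '[[0.01,0.03,0,0,0,0],[0.01,0.06,0,0,0,0],[0.01,0.06,0,0,0,0],[0.01,0.06,0,0,0,0]]'
```

```text
time_s: 10.1
ee_pos: [0.5883, 0.01, 0.3502]
eef_rot: [3.141, 0.0, 1.516]
force: [-3.5, -0.4, -2.2]
grip_width: 0.019
grip_force: 12.0
```

```bash
python3 -m jog '[[0.01,0.03,0,0,0,0],[0.01,0.06,0,0,0,0],[0.01,0.06,0,0,0,0],[0.01,0.06,0,0,0,0]]'
```

```text
time_s: 10.5
ee_pos: [0.5887, 0.01, 0.35]
eef_rot: [-3.14, 0.0, 1.516]
force: [-7.9, -1.3, -0.6]
grip_width: 0.019
grip_force: 12.0
```

```bash
python3 -m jog '[[0.01,0.03,0,0,0,0],[0.01,0.06,0,0,0,0],[0.01,0.06,0,0,0,0],[0.01,0.06,0,0,0,0]]'
```

```text
time_s: 10.9
ee_pos: [0.5891, 0.01, 0.3498]
eef_rot: [-3.139, 0.001, 1.516]
force: [-11.4, -2.0, -1.3]
grip_width: 0.0186
grip_force: 12.0
```

That is contact with the back wall, at TCP x of about 0.5885. I'll back off to mid-slot and lower while still holding the knob.

```bash
python3 -m jog '[[-0.01,-0.08,0,0,0,0],[-0.02,-0.16,0,0,0,0],[-0.02,-0.22,0,0,0,0],[-0.02,-0.22,0,0,0,0],[-0.02,-0.22,0,0,0,0]]'
python3 -m jog '[[-0.11,0.02,0.23,0,0,0],[-0.22,0.04,0.46,0,0,0],[-0.33,0.06,0.7,0,0,0],[-0.33,0.06,0.7,0,0,0],[-0.33,0.06,0.7,0,0,0]]'
```

```text
time_s: 11.4
ee_pos: [0.5873, 0.0101, 0.3503]
eef_rot: [3.141, 0.0, 1.516]
force: [-3.1, -0.4, -1.0]
grip_width: 0.0193
grip_force: 12.0
time_s: 11.9
ee_pos: [0.5877, 0.0066, 0.3431]
eef_rot: [-3.141, 0.0, 1.516]
force: [-3.3, -3.8, 0.9]
grip_width: 0.0188
grip_force: 12.0
```

```bash
python3 -m jog '[[-0.11,0.02,0.23,0,0,0],[-0.22,0.04,0.46,0,0,0],[-0.33,0.06,0.68,0,0,0],[-0.33,0.06,0.68,0,0,0],[-0.33,0.06,0.68,0,0,0]]'
python3 - <<'E'
from fit import *
S=ctrl.camera("side");p=[0.69321852,0.07458099,0.11878157]
print(red(S),[proj(S,G(p,knob(-.01,b)))for b in(.09,.05,.02,0)])
cv2.imwrite("pics/s5.png",cv2.resize(S["img"][150:260,200:340],None,fx=5.4,fy=5.4,interpolation=cv2.INTER_CUBIC))
E
```

```text
time_s: 12.4
ee_pos: [0.5881, 0.0035, 0.3362]
eef_rot: [-3.141, -0.0, 1.516]
force: [-3.5, -0.3, -1.1]
grip_width: 0.019
grip_force: 12.0
[(array([255.03, 194.18]), np.int32(39))] [array([[253.25203538, 189.31860845]]), array([[254.04362845, 191.53709402]]), array([[254.59648213, 193.18638912]]), array([[254.94533094, 194.27788431]])]
```

View pics/s5.png

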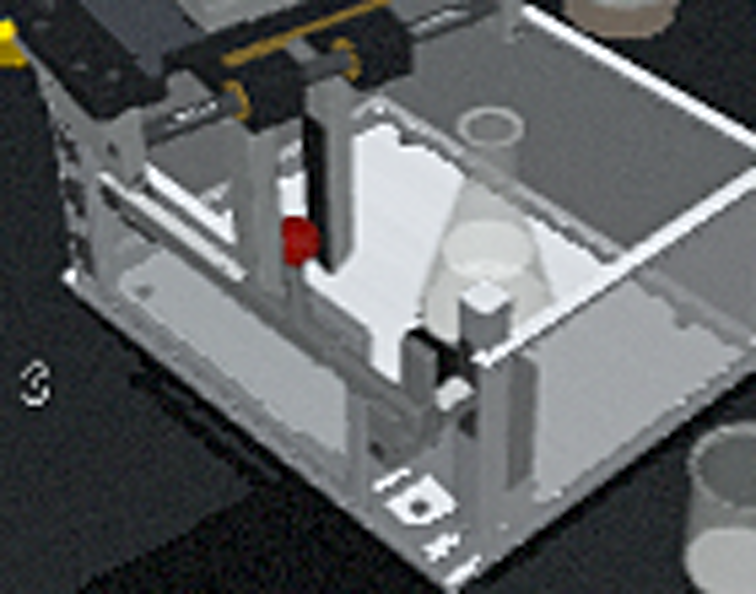

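The bar lies in the slot, in front of the back wall and behind the tooth at about crop (420,410), and it is nearly level. I'll release it and retreat upward.

```bash
python3 -m jog '[[0,0,0,0,0,0],[0,0,0,0,0,0],[0,0,0,0,0,0],[0,0,0,0,0,0],[0,0,0,0,0,0],[0,0,0,0,0,0]]' 50
python3 -m jog '[[0,0,-1,0,0,0],[0,0,-3,0,0,0],[0,0,-6,0,0,0],[0,0,-9,0,0,0],[0,0,-12,0,0,0],[0,0,-12,0,0,0],[0,0,-12,0,0,0],[0,0,-12,0,0,0]]'
python3 - <<'E'
from fit import *
S=ctrl.camera("side");p=[0.69321852,0.07458099,0.11878157]
print(red(S),[(g,b,proj(S,G(p,knob(g,b))))for g in(0.02,0,-.02) for b in(.09,0,-.05)])
cv2.imwrite("pics/s6.png",cv2.resize(S["img"][150:260,200:340],None,fx=5.4,fy=5.4,interpolation=cv2.INTER_CUBIC))
E
```

```text
time_s: 13.05
ee_pos: [0.5882, 0.0035, 0.3364]
eef_rot: [3.141, -0.0, 1.516]
force: [0.0, 1.1, -0.2]
grip_width: 0.0473
grip_force: 0.0
time_s: 13.85
ee_pos: [0.5881, 0.0035, 0.4554]
eef_rot: [-3.14, 0.0, 1.516]
force: [-0.2, 0.4, -0.1]
grip_width: 0.0471
grip_force: 0.0
[(array([253.41, 195.11]), np.int32(44))] [(0.02, 0.09, array([[251.29196102, 190.2914072 ]])), (0.02, 0, array([[252.95033174, 195.28871532]])), (0.02, -0.05, array([[253.73849704, 198.00313833]])), (0, 0.09, array([[252.60460718, 189.64628979]])), (0, 0, array([[254.28645168, 194.61835081]])), (0, -0.05, array([[255.08405357, 197.32085292]])), (-0.02, 0.09, array([[253.89343601, 188.98758462]])), (-0.02, 0, array([[255.59799062, 193.93397101]])), (-0.02, -0.05, array([[256.40470321, 196.62434585]]))]
```

View pics/s6.png

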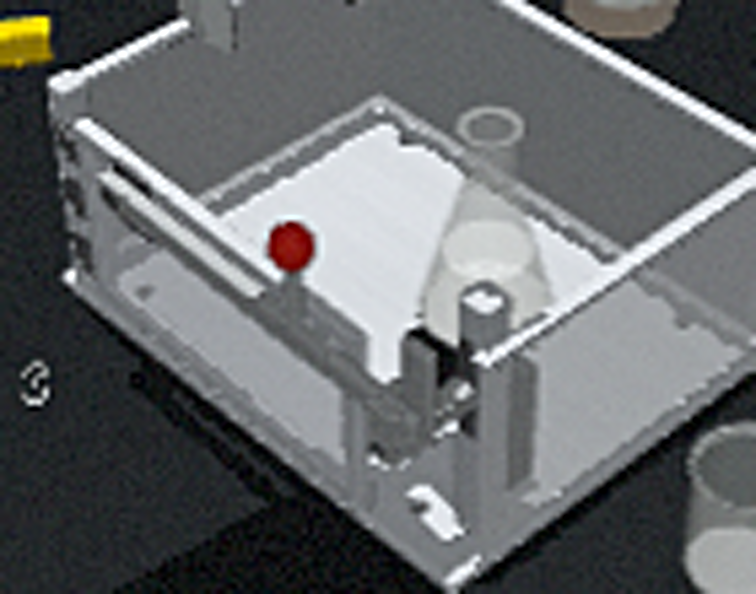

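The knob fits gate ≈ 0.01 and bar ≈ 0, with the bar resting against the tooth from behind. The gate is latched and the robot is clear.

```bash
python3 -c "
from h import *
print(red(ctrl.camera('side')));print(ctrl.hand_in())"
```

```text
[(array([253.4, 195.1]), np.int32(42))]
the job is handed in; nothing more can be done
None
```

The gate is shut and latched, with the bar level in the keeper's notch and the gripper clear. The job is handed in, but the hand-in returned no verdict, so this rests on the last camera check (gate about 0.01 rad, bar about 0 rad).

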